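Sort read culture dishes back onto the stacks of their medium

ROBOT

A 6-joint arm with a two-finger parallel gripper is mounted at the origin on a cart in front of the work surface, level with it; the furniture and walls round the work are solid. World frame = base frame: x ahead of the robot, y to its left, z up, the work surface at z = 0. Lengths are in m, angles in rad, forces in N, time in s.
With the tool pointing down it reaches from about 0.35 to 0.875 m from the base axis. Payload 4.2 kg.
Tool frame: the origin (TCP) lies midway between the tips of the shut fingers; the grasp point (between the pads) lies robot.grasp_offset behind it (robot.grasp_offset is the distance from the TCP to the grasp point, in m); z points along the fingers, y is the line along which they close (so a half turn about z gives the same grasp; the last joint's range is limited). The gripper opens to 85 mm and grips with 20 to 120 N. Pads are 22 mm wide; open, the fingers measure 114 mm over their backs; the gripper's body (76 mm by 85 mm) begins 54 mm behind the grasp point. The pads swing forward as they close: fully open they stand 13 mm farther back than shut.
Start: joints at [-0.93, 0.385, 0.008, 0, -1.194, -0.259], TCP at [0.233, -0.58, 0.231] pointing down, gripper open.
Joint ranges: [-3.14, 3.14], [-1.21, 2.06], [-1.07, 1.41], [-3.16, 2.05], [-2.99, -0.16], [-3.1, 3.1]. Speed limits (rad/s): [2.79, 2.79, 3.14, 3.14, 3.14, 3.14].

INTERFACE

Orientations are given as [roll, pitch, yaw] about the fixed x, y, z axes, in that order (R = Rz(yaw) Ry(pitch) Rx(roll)).
In Python, from plant import sensors, eyes, robot gives the robot as it stands.
- The arm moves only by the tool servo_tool, never from a script. Its argument "steps" is a list of rows, each a list of 4 numbers: the shift along the tool's x, y, z in cm, then the turn about the tool's z in rad. In form: [[tx, ty, tz, yaw], ...]. A call has 1 to 5 rows; each row shifts and turns the commanded pose from where the row before left it, along the tool's axes as they then stand; what a row does not reach is not made up. A row lasts 1/8 s, in which the tool goes at most 62.5 mm and 10.7 degrees, less where a joint would pass 70% of its speed; a pose out of reach is approached as far as the arm can. A call is refused whole if a number of a shift passes 6.25 or a number of a turn 0.188, either way. A call with a gripper value outside its range is refused whole. "gripper" is the opening, from -1 (shut) to 1 (fully open), set as the call begins (left out, the last holds). The fingers move at their own pace and stop on an object; "squeeze" is the grip in N (left out, the last holds). Time passes only in rows, so rows that do not move let the fingers close. It gives the time, the measured TCP pose, the force, the opening and the grip force at its end, in the units of the state.
- sensors.read_state(): the state, without advancing time (a new reading comes with each control period).
- eyes.grab_frame(name): name is "scene" or "top"; returns the picture (420x560x3 uint8, red, green, blue); there is no depth.
- eyes.get_calibration(name): a dict with "K" (3x3 intrinsics, pixels), "rvec" (rotation vector, rad) and "tvec" (3), from world to camera coordinates, as OpenCV has them. Camera axes: x right, y down, z forward; pixel columns grow to the right and rows downward; lengths in m; the calibration is good to about 2 mm. A picture is of the moment at which its call begins. get_calibration takes no time and is no camera call.
- robot.finish_job(): hands the job in; it is judged then, once.
Trained networks look in the newest picture that a camera, given by its name, has taken for a name from the list of things; names that differ only in an ending like _2 or _b are one class to them, and where a whole thing is asked for, a point or a joint stands for the part that bears it (a point fixed in the world has none). Each returns a list of dicts, best first, with "confidence" (0 to 1); they miss things now and then, are a little off and sometimes report something else, mostly with a low value. They report only what shows in the picture. A call takes as long as a camera call. They do not tell look-alikes from the thing itself.
- eyes.masks_of(camera, thing): "pixels" (420x560 bool, what is visible of it) and "uv" ([column, row] in pixels, amid what is visible of it).
The state is a dict: "time": time; "joint_positions": joint angles; "qd": joint speeds; "joint_torque": joint torques, N m; "ee_pos": TCP position; "eef_rot": TCP orientation; "ft_force": force on the tool from outside, world axes, zero at the start; "wrist_torque": the same for the moment, N m; "finger_gap": finger opening in m; "grip_force": force on a finger pad.
Only numpy, scipy, OpenCV 4.12 (cv2) and the standard library are available. Lean on these libraries where they do the work, as an engineer would, in place of code of your own. Each camera call takes 0.05 s, during which the arm holds its last target. There are 200 camera calls.

TASK

The culture dishes have been read: put each of the four back, lid up, on the stack of its own medium (colour), between the wires of that stack's rack and lying flat on the dish below; the two red dishes both go on the red stack, one on top of the other in either order. The stacks are of different, unknown height, so lower each dish until you feel it rest on the stack before you let go, and never drop one. Leave the brown dropper bottle and the white vial where they stand.

Things in the scene. Friction and masses are not known exactly. Their poses are not given: they have to be found in the camera images.
- dish_red_a: Closed culture dish with clear lid and dark red (blood) medium, loose, lying lid up on the desk: a disc 60 mm across and 15 mm high, 20 to 45 g, rigid, taken from above across its side wall. Origin: centre of its underside; z up. The two red dishes are alike.
- dish_red_b: Closed culture dish with clear lid and dark red (blood) medium, loose, lying lid up on the desk: a disc 60 mm across and 15 mm high, 20 to 45 g, rigid, taken from above across its side wall. Origin: centre of its underside; z up. The two red dishes are alike.
- dish_yellow: Closed culture dish with clear lid and straw yellow medium, loose, lying lid up on the desk: a disc 60 mm across and 15 mm high, 20 to 45 g, rigid, taken from above across its side wall. Origin: centre of its underside; z up.
- dish_green: Closed culture dish with clear lid and dark green medium, loose, lying lid up on the desk: a disc 60 mm across and 15 mm high, 20 to 45 g, rigid, taken from above across its side wall. Origin: centre of its underside; z up.
- stack_red: Fixed stack of dark red (blood) 60 mm dishes in its rack. Origin: centre of the stack's top face, 32-44 mm above the desk, varies; the next dish goes here. Foot 94 mm wide, 6 high; collar 70 mm wide, 22 high. Wire loops on its +x and -x sides: 4 uprights 36 deg either side of x, 3 mm play round a dish; straight to 72 mm, flared above, 88 high. Sides +y, -y are open for the fingers.
- stack_yellow: Fixed stack of straw yellow 60 mm dishes in its rack. Origin: centre of the stack's top face, 32-44 mm above the desk, varies; the next dish goes here. Foot 94 mm wide, 6 high; collar 70 mm wide, 22 high. Wire loops on its +x and -x sides: 4 uprights 36 deg either side of x, 3 mm play round a dish; straight to 72 mm, flared above, 88 high. Sides +y, -y are open for the fingers.
- stack_green: Fixed stack of dark green 60 mm dishes in its rack. Origin: centre of the stack's top face, 32-44 mm above the desk, varies; the next dish goes here. Foot 94 mm wide, 6 high; collar 70 mm wide, 22 high. Wire loops on its +x and -x sides: 4 uprights 36 deg either side of x, 3 mm play round a dish; straight to 72 mm, flared above, 88 high. Sides +y, -y are open for the fingers.
- brown_dropper: Bystander: small brown dropper bottle with red rubber bulb, 30 mm across, 97 mm high, standing loose on the desk; origin at the centre of its underside.
- white_vial: Bystander: small white vial with blue cap, 26 mm across, 58 mm high, standing loose on the desk; origin at the centre of its underside.
There are look-alikes about, which are no part of the job. Leave any purple look-alike of the dish_red_a alone.

How it is judged:
At the end, for the whole second after the job is handed in: The yellow and the green dish each lie on the top face of their own stack, and the two red dishes on the red stack one on the other: each within 6 mm of the stack's axis, within 4 mm of its proper height, level to within 0.08 rad with the lid up, at rest and released (horizontal distance between each of dish_red_a, dish_red_b and stack_red below 0.006 m and angle between each of dish_red_a, dish_red_b, dish_yellow, dish_green's own z axis and vertical below 0.08 rad and linear speed of each of dish_red_a, dish_red_b, dish_yellow, dish_green below 0.02 m/s and horizontal distance between dish_yellow and stack_yellow below 0.006 m and horizontal distance between dish_green and stack_green below 0.006 m and z of dish_yellow in the frame of stack_yellow between -0.004 and 0.004 m and z of dish_green in the frame of stack_green between -0.004 and 0.004 m and ((z of dish_red_a in the frame of stack_red between -0.004 and 0.004 m and z of dish_red_b in the frame of stack_red between 0.011 and 0.019 m) or (z of dish_red_b in the frame of stack_red between -0.004 and 0.004 m and z of dish_red_a in the frame of stack_red between 0.011 and 0.019 m))); the robot touches nothing.
It fails at once if a dish was let fall or flung (moving faster than 0.45 m/s, a fall of about 10 mm while the fingers do not hold it) ((contact force between the fingers and dish_red_a below 0.05 N and linear speed of dish_red_a above 0.45 m/s) or (contact force between the fingers and dish_red_b below 0.05 N and linear speed of dish_red_b above 0.45 m/s) or (contact force between the fingers and dish_yellow below 0.05 N and linear speed of dish_yellow above 0.45 m/s) or (contact force between the fingers and dish_green below 0.05 N and linear speed of dish_green above 0.45 m/s)).
It fails at once if a bystander bottle was shifted by more than 15 mm or tipped (distance of any of brown_dropper, white_vial from where it was at the start of the episode above 0.015 m or angle between any of brown_dropper, white_vial's own z axis and vertical above 0.3 rad).
It also fails if it takes over 96 s, if anything falls off the work surface, if the arm or the gripper's body presses on something with over 40 N, if the wrist force passes 120 N, or if a joint passes its speed limit or range.

## Working session

There is one attempt and no reset: what is moved stays moved. The work goes in short steps, Python scripts to look and compute and a tool call to move; the robot and the scene stay as the last step left them, time stands still between calls to the robot, and variables do not carry over. Pictures are saved under pics/ and viewed, at most 14 in all, crops included, and the job is handed in when it is done.

Besides the shell and the picture viewer there is one more tool, called after "Request:" as a command line: name --pt "numbers of a row" for each row, then --argument value for the rest. servo_tool: Moves the arm, as the interface text tells. Its arguments: {"type":"object","properties":{"steps":{"type":"array","items":{"type":"array","items":{"type":"number"}}},"gripper":{"type":"number"},"squeeze":{"type":"number"}},"required":["steps"]}

```bash
mkdir -p pics; ls; python3 - <<'E'
from plant import sensors, eyes, robot
import cv2,numpy as np
for n in("scene","top"):
    f=eyes.grab_frame(n); cv2.imwrite(f"pics/{n}0.png",f[:,:,::-1])
    c=eyes.get_calibration(n); R=cv2.Rodrigues(np.array(c["rvec"]))[0]; print(n,c["K"],"cam",-R.T@np.array(c["tvec"]).ravel(),R)
print(robot.grasp_offset); s=sensors.read_state(); print(s)
E
```

```text
pics
scene [[412.99268866   0.         272.68273326]
 [  0.         412.99268866 216.31698884]
 [  0.           0.           1.        ]] cam [0.18178287 0.50730128 0.68992421] [[-0.86911129 -0.49421373  0.01995867]
 [-0.32797988  0.54563305 -0.77117688]
 [ 0.37023609 -0.67678458 -0.636308  ]]
top [[503.2756443    0.         276.33225032]
 [  0.         503.2756443  210.73260701]
 [  0.           0.           1.        ]] cam [ 0.30483383 -0.14207742  1.36212248] [[-0.01150054 -0.9997962   0.01659213]
 [-0.98555509  0.00852976 -0.16914022]
 [ 0.16896422 -0.01829766 -0.98545233]]
0.0187
{'time': 0.1, 'joint_positions': array([-9.30470009e-01,  3.85476533e-01,  6.78493642e-03, -4.05345989e-04,
       -1.19399065e+00, -2.58586090e-01]), 'qd': array([-1.47729216e-03, -3.72085105e-03,  2.23862084e-03,  1.57176724e-03,
        6.14552861e-05,  1.81399227e-04]), 'joint_torque': array([ 8.36600484e-04, -3.93320382e+01,  1.88928670e+01,  4.19797227e+00,
       -2.62783557e-03,  4.41347353e-06]), 'ee_pos': array([ 0.23265057, -0.57954025,  0.23034604]), 'eef_rot': array([ 3.13967310e+00, -1.18158310e-04, -2.76000182e+00]), 'ft_force': array([0.66362162, 0.82120328, 0.42011121]), 'wrist_torque': array([ 0.00940487,  0.00589414, -0.02298203]), 'grip_force': 0.0, 'finger_gap': 0.08523577465104797}
```

View pics/top0.png

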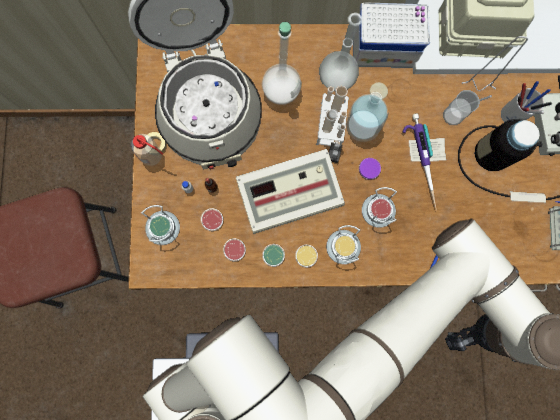

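View pics/scene0.png

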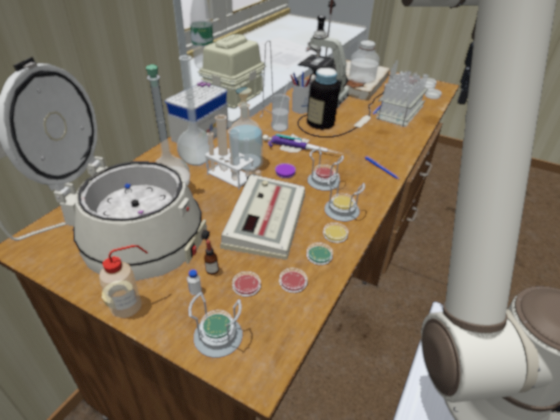

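```bash
cat > h.py <<'E'
from plant import sensors, eyes, robot
import cv2,numpy as np
def ray(n,uv):
    c=eyes.get_calibration(n); R=cv2.Rodrigues(np.array(c["rvec"]))[0]; t=np.array(c["tvec"]).ravel()
    p=cv2.undistortPoints(np.array([[uv]],float),np.array(c["K"]),None).ravel()
    return -R.T@t, R.T@np.array([p[0],p[1],1])
def at(n,uv,z):
    o,d=ray(n,uv); return (o+d*(z-o[2])/d[2]).round(4)
def proj(n,P):
    c=eyes.get_calibration(n)
    return cv2.projectPoints(np.array(P,float).reshape(-1,3),np.array(c["rvec"]),np.array(c["tvec"]),np.array(c["K"]),None)[0].reshape(-1,2)
E
python3 - <<'E'
from h import *
for n in("top","scene"):
    for t in("dish_red_a","dish_yellow","dish_green","stack_red","stack_yellow","stack_green","brown_dropper","white_vial"):
        for m in eyes.masks_of(n,t):
            p=m["pixels"]; ys,xs=np.nonzero(p)
            print(n,t,round(m["confidence"],2),np.round(m["uv"],1),p.sum(),(xs.min(),xs.max(),ys.min(),ys.max()),"z.0075",at(n,m["uv"],.0075)[:2],"z.04",at(n,m["uv"],.04)[:2])
E
```

```text
top dish_red_a 0.94 [369.7 165.5] 358 (np.int64(359), np.int64(380), np.int64(158), np.int64(178)) z.0075 [ 0.6626 -0.4286] z.04 [ 0.654  -0.4217]
top dish_red_a 0.66 [211.8 219.8] 373 (np.int64(201), np.int64(221), np.int64(208), np.int64(229)) z.0075 [0.5136 0.0084] z.04 [0.5086 0.0048]
top dish_red_a 0.61 [233.4 248.6] 382 (np.int64(223), np.int64(245), np.int64(238), np.int64(260)) z.0075 [ 0.4346 -0.0504] z.04 [ 0.4315 -0.0526]
top dish_yellow 0.8 [303.4 251. ] 398 (np.int64(296), np.int64(317), np.int64(244), np.int64(266)) z.0075 [ 0.4263 -0.239 ] z.04 [ 0.4234 -0.2366]
top dish_yellow 0.72 [185.6 182.5] 104 (np.int64(182), np.int64(192), np.int64(181), np.int64(192)) z.0075 [0.618  0.0814] z.04 [0.6105 0.076 ]
top dish_green 0.85 [274.2 253.1] 374 (np.int64(263), np.int64(284), np.int64(244), np.int64(265)) z.0075 [ 0.4214 -0.1602] z.04 [ 0.4186 -0.1597]
top stack_red 0.87 [380.8 207.2] 391 (np.int64(370), np.int64(392), np.int64(198), np.int64(219)) z.0075 [ 0.5444 -0.4541] z.04 [ 0.5387 -0.4466]
top stack_red 0.51 [187.5 183.9] 79 (np.int64(183), np.int64(191), np.int64(181
[... 1575 characters left out ...]
313 (np.int64(332), np.int64(354), np.int64(194), np.int64(210)) z.0075 [ 0.4446 -0.3702] z.04 [ 0.4321 -0.3284]
scene stack_green 0.83 [214.  324.5] 789 (np.int64(201), np.int64(232), np.int64(310), np.int64(342)) z.0075 [0.5126 0.1312] z.04 [0.4969 0.1491]
scene stack_green 0.3 [209.1 259.8] 379 (np.int64(204), np.int64(218), np.int64(239), np.int64(274)) z.0075 [ 0.6264 -0.0072] z.04 [0.6053 0.0173]
scene brown_dropper 0.65 [208.4 259.1] 379 (np.int64(204), np.int64(218), np.int64(240), np.int64(274)) z.0075 [ 0.6291 -0.0082] z.04 [0.6078 0.0164]
scene white_vial 0.82 [191.9 283. ] 261 (np.int64(187), np.int64(200), np.int64(270), np.int64(294)) z.0075 [0.6166 0.0682] z.04 [0.5959 0.0891]
```

The top view shows the loose dishes at red (211,219) and (234,249), green (274,254), yellow (306,256). The stacks are green (160,226), yellow (345,246) and red (380,209); the purple look-alike is at (370,168). The scene view agrees, so next I'll zoom in on the racks for their yaw.

```bash
python3 - <<'E'
import cv2,numpy as np
t=cv2.imread("pics/top0.png");s=cv2.imread("pics/scene0.png")
def c(im,u,v,r=26): return cv2.resize(im[v-r:v+r,u-r:u+r],(260,260),interpolation=cv2.INTER_CUBIC)
a=np.hstack([c(t,160,224),c(t,345,244),c(t,380,206)])
b=np.hstack([c(s,217,322,35),c(s,343,202),c(s,323,172)])
cv2.imwrite("pics/racks.png",np.vstack([a,b]))
E
```

```text
(no output)
```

View pics/racks.png

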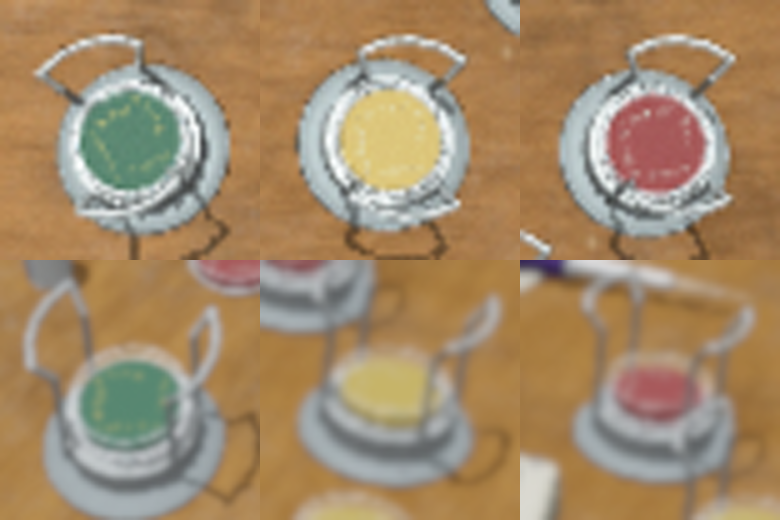

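The crops show each rack's wire loops at image top and bottom (roughly ±x of the world) and its open sides left and right. The upper loop corners, in full top-view pixels, are green (142,213)/(162,207), yellow (365−26…, see code) and red similar. I'll triangulate the dishes and get the rack yaws.

```bash
python3 - <<'E'
from h import *
im={n:cv2.imread(f"pics/{n}0.png") for n in("top","scene")}
hsv={n:cv2.cvtColor(i,cv2.COLOR_BGR2HSV) for n,i in im.items()}
def col(c,h):
    H,S,V=[h[...,i].astype(int) for i in range(3)]
    if c=="r": return ((H>168)|(H<4))&(S>100)
    if c=="y": return (H>19)&(H<35)&(S>80)&(V>130)
    return (H>55)&(H<90)&(S>70)
items={"ra":("r",(211,219),(246,284)),"rb":("r",(234,249),(293,280)),"g":("g",(274,254),(319,254)),"y":("y",(306,256),(335,232)),
"SG":("g",(160,226),(217,325)),"SY":("y",(345,246),(343,203)),"SR":("r",(380,209),(322,174))}
def cen(n,c,uv):
    m=np.zeros((420,560),np.uint8); u,v=uv; r=14
    m[v-r:v+r+1,u-r:u+r+1]=col(c,hsv[n])[v-r:v+r+1,u-r:u+r+1]
    k,l,st,ce=cv2.connectedComponentsWithStats(m); i=1+np.argmax(st[1:,4])
    cnt=max(cv2.findContours((l==i).astype(np.uint8),0,1)[0],key=len)
    hull=cv2.convexHull(cnt); e=cv2.fitEllipse(hull)
    return np.array(ce[i]),e,st[i]
for k,(c,a,b) in items.items():
    ca,ea,sa=cen("top",c,a); cb,eb,sb=cen("scene",c,b)
    o1,d1=ray("top",ca);o2,d2=ray("scene",cb)
    A=np.stack([d1,-d2],1); s=np.linalg.lstsq(A,o2-o1,rcond=None)[0]
    p1=o1+d1*s[0];p2=o2+d2*s[1]
    print(k,ca.round(1),sa[2:],cb.round(1),sb[2:],"tri",((p1+p2)/2).round(4),"gap",(p1-p2).round(4),"top@.012",at("top",ca,.012)[:2],"sc",at("scene",cb,.012)[:2])
def yaw(p,q):
    P=at("top",p,.088);Q=at("top",q,.088); d=Q-P; return P,Q,np.hypot(*d[:2]),np.arctan2(d[0],-d[1])
o=lambda u,v,x,y:(u-26+x/5-.4,v-26+y/5-.4)
print(yaw(o(160,224,40,73),o(160,224,140,43)))
print(yaw(o(345,244,102,48),o(345,244,205,62)))
print(yaw(o(380,206,112,48),o(380,206,213,60)))
E
```

```text
ra [211.3 219.3] [ 18  19 224] [247.  282.9] [ 17  14 154] tri [0.514  0.0092 0.0097] gap [0.0011 0.0004 0.0002] top@.012 [0.5142 0.0092] sc [0.5123 0.0108]
rb [233.8 249.3] [ 19  19 232] [292.8 279.1] [ 21  13 170] tri [ 0.4329 -0.0516  0.0093] gap [-0.0008 -0.0002 -0.0001] top@.012 [ 0.4323 -0.0519] sc [ 0.4323 -0.0493]
g [272.7 255.2] [ 18  18 184] [320.4 253. ] [ 17  10 112] tri [ 0.4152 -0.1562  0.0098] gap [0.0009 0.0002 0.0001] top@.012 [ 0.4155 -0.1561] sc [ 0.414  -0.1542]
y [306.1 255.4] [ 19  20 289] [335.3 231.4] [ 20  15 212] tri [ 0.4146 -0.2457  0.0092] gap [-0.0006 -0.0001 -0.    ] top@.012 [ 0.414  -0.2456] sc [ 0.4139 -0.2426]
SG [159.3 226.3] [ 19  19 221] [216.3 324.3] [ 21  20 252] tri [0.4941 0.1444 0.0364] gap [-0.0019 -0.0008 -0.0005] top@.012 [0.4965 0.1492] sc [0.5069 0.1311]
SY [344.6 245.6] [ 20  20 292] [342.2 201.5] [ 16  14 164] tri [ 0.4391 -0.3476  0.0262] gap [-0.0023 -0.0006 -0.0001] top@.012 [ 0.4393 -0.35  ] sc [ 0.4458 -0.3656]
SR [380.7 208.6] [ 18  18 219] [324.3 170.9] [10  6 46] tri [ 0.5367 -0.4473  0.0337] gap [-0.0015 -0.0004 -0.0002] top@.012 [ 0.5398 -0.4525] sc [ 0.5493 -0.4787]
(array([0.5225, 0.1788, 0.088 ]), array([0.5376, 0.1282, 0.088 ]), np.float64(0.05280501870087727), np.float64(0.29000567995134624))
(array([ 0.4791, -0.3257,  0.088 ]), array([ 0.4714, -0.3783,  0.088 ]), np.float64(0.053160605715134625), np.float64(-0.14535540740342173))
(array([ 0.5778, -0.4252,  0.088 ]), array([ 0.571 , -0.4776,  0.088 ]), np.float64(0.052839379254491635), np.float64(-0.12904979573425715))
```

```bash
cat >> h.py <<'E'
from scipy.spatial.transform import Rotation as Ro
def go(x,y,z,yaw):
    s=sensors.read_state(); R=Ro.from_euler("xyz",s["eef_rot"]); 
    t=(yaw-s["eef_rot"][2]+np.pi/2)%np.pi-np.pi/2
    d=np.array([x,y,z])-s["ee_pos"]
    print("now",s["ee_pos"].round(4),s["eef_rot"].round(3),"shift cm",(R.inv().apply(d)*100).round(2),"turn",round(-t,3))
E
echo
```

Request:
servo_tool --pt "0 0 0 0.175" --pt "0 0 0 0.175" --pt "0 0 0 0.175" --pt "0 0 0 0" --gripper 0.65 --squeeze 30

```text
time: 1.4
ee_pos: [0.2329, -0.58, 0.2313]
eef_rot: [-3.142, 0.0, 3.0]
ft_force: [0.2, 0.6, 0.3]
finger_gap: 0.0706
grip_force: 0.0
```

```bash
python3 -c "
from h import *
go(.4146,-.2457,.08,-.145)"
```

```text
now [ 0.2329 -0.58    0.2313] [-3.142  0.     3.   ] shift cm [-13.29  35.65  15.13] turn 0.004
```

Request:
servo_tool --pt "-1.9 5.1 0 0" --pt "-1.9 5.1 0 0" --pt "-1.9 5.1 0 0" --pt "-1.9 5.1 0 0" --pt "-1.9 5.1 0 0"

```text
time: 2.02
ee_pos: [0.364, -0.3396, 0.2316]
eef_rot: [-3.141, 0.001, 3.002]
ft_force: [1.1, -0.0, 0.4]
finger_gap: 0.0703
grip_force: 0.0
```

Request:
servo_tool --pt "-1.9 5.1 0 0" --pt "-1.9 5.1 2 0" --pt "0 0 5 0" --pt "0 0 5 0" --pt "0 0 0 0"

```text
time: 2.65
ee_pos: [0.4129, -0.2448, 0.1086]
eef_rot: [3.141, -0.009, 3.001]
ft_force: [-0.4, -0.3, 0.6]
finger_gap: 0.0704
grip_force: 0.0
```

```bash
python3 -c "
from h import *
go(.4146,-.2457,.02,-.145)"
```

```text
now [ 0.4129 -0.2448  0.1086] [ 3.141 -0.009  3.001] shift cm [-0.26 -0.08  8.85] turn 0.004
```

Request:
servo_tool --pt "0 0 4 0" --pt "0 0 2.5 0" --pt "0 0 0 0" --pt "0 0 0 0"

```text
time: 3.15
ee_pos: [0.4173, -0.2463, 0.0484]
eef_rot: [-3.141, 0.004, 3.0]
ft_force: [-0.2, 0.7, 0.0]
finger_gap: 0.0704
grip_force: 0.0
```

```bash
python3 -c "
from h import *
go(.4146,-.2457,.005,-.145)
f=eyes.grab_frame('scene');cv2.imwrite('pics/a.png',cv2.resize(f[120:320,200:440,::-1],None,fx=3,fy=3,interpolation=2))"
```

```text
now [ 0.4173 -0.2463  0.0484] [-3.141  0.004  3.   ] shift cm [0.29 0.02 4.34] turn 0.003
```

View pics/a.png

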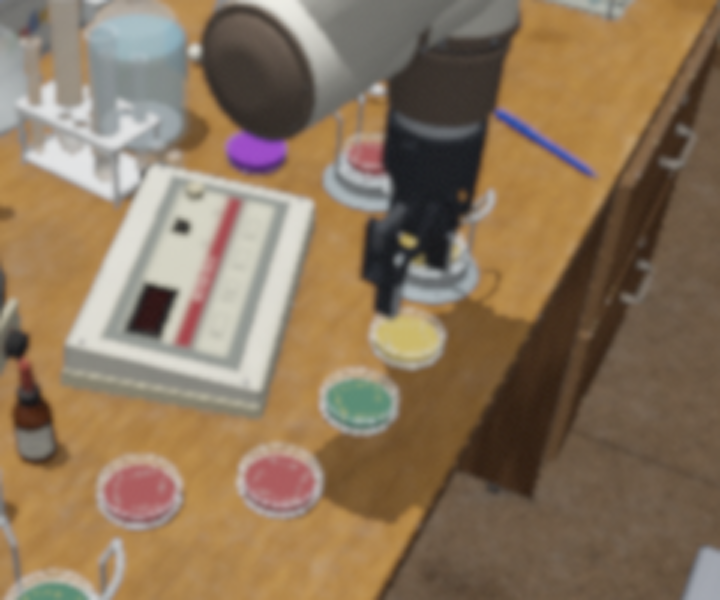

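The picture shows the gripper above the yellow dish, with the near finger's tip at about crop (385,310), full (328,223). I'll check that against the projection.

```bash
python3 -c "
from h import *
c=np.array([.4173,-.2463]);t=np.array([np.sin(3.0),-np.cos(3.0)])
for z in(.0484,.055,.06):
  for s in(.0352,.0497,-.0352): print(z,s,proj('scene',[*(c+s*t),z]).round(1))
"
```

```text
0.0484 0.0352 [[328.7 226.3]]
0.0484 0.0497 [[325.4 229.4]]
0.0484 -0.0352 [[343.6 211.9]]
0.055 0.0352 [[329.  224.2]]
0.055 0.0497 [[325.7 227.3]]
0.055 -0.0352 [[344.  209.8]]
0.06 0.0352 [[329.2 222.5]]
0.06 0.0497 [[325.9 225.7]]
0.06 -0.0352 [[344.2 208.2]]
```

Request:
servo_tool --pt "0.2 0 2.4 0" --pt "0.1 0 1.4 0" --pt "0 0 0.8 0" --pt "0 0 0 0" --pt "0 0 0 0"

```text
time: 3.82
ee_pos: [0.4132, -0.2454, 0.0011]
eef_rot: [-3.141, 0.002, 2.999]
ft_force: [0.4, -1.0, -0.4]
finger_gap: 0.0706
grip_force: 0.0
```

Request:
servo_tool --pt "0 0 0.2 0" --pt "0 0 0 0"

```text
time: 4.08
ee_pos: [0.4126, -0.2452, -0.0015]
eef_rot: [-3.142, 0.0, 2.998]
ft_force: [0.0, -0.3, 0.2]
finger_gap: 0.0707
grip_force: 0.0
```

```bash
python3 -c "
from h import *
go(.4146,-.2457,-.005,-.145)"
```

```text
now [ 0.4126 -0.2452 -0.0015] [-3.142  0.     2.998] shift cm [-0.21 -0.02  0.35] turn 0.002
```

Request:
servo_tool --pt "-0.2 0 0.1 0" --pt "0 0 0 0"

```text
time: 4.32
ee_pos: [0.4147, -0.2455, -0.0027]
eef_rot: [-3.142, 0.0, 2.999]
ft_force: [0.3, 0.5, 0.2]
finger_gap: 0.0706
grip_force: 0.0
```

Request:
servo_tool --pt "0 0 0 0" --pt "0 0 0 0" --pt "0 0 0 0" --pt "0 0 0 0" --gripper 0.3 --squeeze 30

```text
time: 4.82
ee_pos: [0.4145, -0.2455, -0.0024]
eef_rot: [-3.142, 0.0, 2.999]
ft_force: [-0.8, 0.9, 5.6]
finger_gap: 0.059
grip_force: 32.2
```

Request:
servo_tool --pt "0 0 -2 0" --pt "0 0 -4 0" --pt "0 0 -5 0" --pt "0 0 -1.5 0" --pt "0 0 0 0"

```text
time: 5.45
ee_pos: [0.415, -0.2455, 0.1231]
eef_rot: [3.142, 0.003, 2.998]
ft_force: [-0.0, -0.1, -1.6]
finger_gap: 0.0588
grip_force: 32.5
```

```bash
python3 -c "
from h import *
go(.4391,-.3476,.06,-.145)"
```

```text
now [ 0.415  -0.2455  0.1231] [3.142e+00 3.000e-03 2.998e+00] shift cm [-3.82 -9.76  6.33] turn 0.002
```

Request:
servo_tool --pt "-1.9 -4.9 0 0" --pt "-1.9 -4.9 0 0" --pt "0 0 0 0" --pt "0 0 0 0" --pt "0 0 0 0"

```text
time: 6.08
ee_pos: [0.4374, -0.3468, 0.1216]
eef_rot: [3.141, -0.002, 2.999]
ft_force: [-0.2, -0.3, -0.1]
finger_gap: 0.0584
grip_force: 32.6
```

```bash
python3 -c "
from h import *
go(.4391,-.3476,.06,-.145)
a=eyes.grab_frame('scene')[140:240,280:400];b=eyes.grab_frame('top')[195:295,285:405]
cv2.imwrite('pics/b.png',cv2.resize(np.hstack([a,b])[:,:,::-1],(798,333),interpolation=2))"
```

```text
now [ 0.4374 -0.3468  0.1216] [ 3.141e+00 -2.000e-03  2.999e+00] shift cm [-0.19 -0.06  6.15] turn 0.003
```

View pics/b.png

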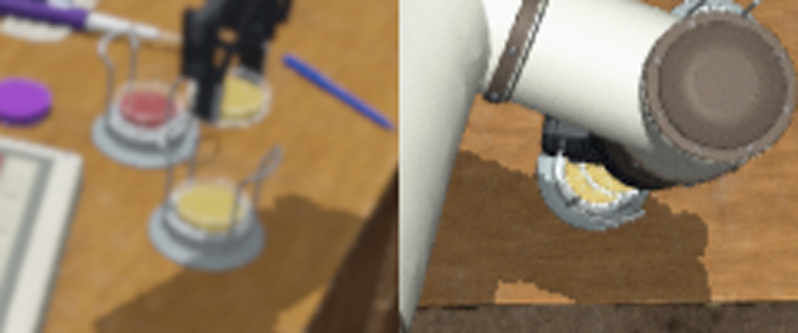

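The held yellow dish is at crop (243,98), full about (353,169), above the rack, whose loops are clear. I'll fix the camera-to-arm bias from the held dish, then refine.

```bash
python3 -c "
from h import *
f=eyes.grab_frame('scene');h=cv2.cvtColor(f,cv2.COLOR_RGB2HSV).astype(int)
m=(h[...,0]>19)&(h[...,0]<35)&(h[...,1]>80)&(h[...,2]>130);m[:155]=0;m[185:]=0;m[:,:335]=0;m[:,375:]=0
k,l,st,ce=cv2.connectedComponentsWithStats(m.astype(np.uint8));i=1+np.argmax(st[1:,4]);print(st[i],ce[i])
s=sensors.read_state();p=s['ee_pos'];z=p[2]+.0024+.0095;print(p,proj('scene',[*p[:2],z]),at('scene',ce[i],z))
# rack model projections, uprights seen in both t0 pictures
for n in('top','scene'):
  im=cv2.imread(f'pics/{n}0.png');im=cv2.resize(im,None,fx=6,fy=6,interpolation=2)
  out=[]
  for c,yaw,H in(((.4946,.1442),.29,.041),((.4391,-.3476),-.145,.034),((.5372,-.4473),-.129,.039)):
    a=np.linspace(0,2*np.pi,60)
    for r,zz in((.047,.006),(.030,H)):
      P=[[c[0]+r*np.cos(t),c[1]+r*np.sin(t),zz] for t in a]
      cv2.polylines(im,[np.int32(proj(n,P)*6+3)],True,(255,0,255),1)
    for q in(36,144,216,324):
      t=np.radians(q)+yaw;x,y=c[0]+.0345*np.cos(t),c[1]+.0345*np.sin(t)
      cv2.polylines(im,[np.int32(proj(n,[[x,y,.006],[x,y,.072]])*6+3)],False,(255,255,0),1)
    u,v=np.int32(proj(n,[*c,.04])[0]*6);out.append(im[v-150:v+150,u-130:u+130])
  globals()[n]=np.hstack(out)
cv2.imwrite('pics/c.png',np.vstack([top,scene]))"
```

```text
[346 163  13  13 117] [351.2991453  169.07692308]
[ 0.43808281 -0.34707644  0.12242333] [[348.47167098 167.33196148]] [ 0.4291 -0.3433  0.1343]
```

View pics/c.png

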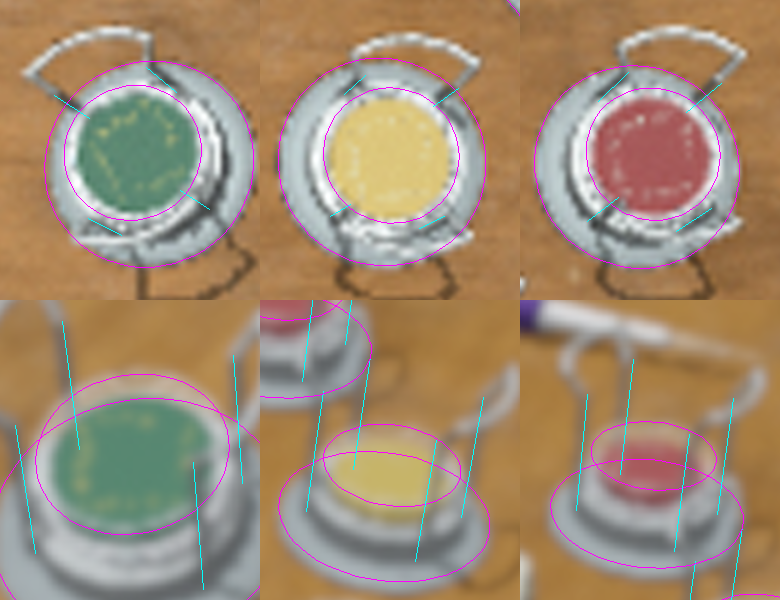

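Request:
servo_tool --pt "-0.1 -0.05 2.5 0" --pt "0 0 2 0" --pt "0 0 1 0" --pt "0 0 0 0" --pt "0 0 0 0"

```text
time: 6.85
ee_pos: [0.4397, -0.3487, 0.0682]
eef_rot: [-3.141, 0.002, 2.999]
ft_force: [-0.1, -0.8, -1.0]
finger_gap: 0.0587
grip_force: 32.6
```

Request:
servo_tool --pt "0 0 0.6 0" --pt "0 0 0.5 0" --pt "0 0 0 0" --pt "0 0 0 0"

```text
time: 7.35
ee_pos: [0.4391, -0.3486, 0.0563]
eef_rot: [-3.142, -0.0, 2.998]
ft_force: [0.8, 0.6, -0.1]
finger_gap: 0.0586
grip_force: 32.6
```

```bash
python3 -c "
from h import *
go(.4391,-.3476,.045,-.145)"
```

```text
now [ 0.4391 -0.3486  0.0563] [-3.142 -0.     2.998] shift cm [0.01 0.1  1.13] turn 0.002
```

Request:
servo_tool --pt "0 0.1 0.5 0" --pt "0 0 0.4 0" --pt "0 0 0.2 0" --pt "0 0 0 0"

```text
time: 7.85
ee_pos: [0.4391, -0.3475, 0.0451]
eef_rot: [3.142, -0.0, 2.998]
ft_force: [0.4, 0.1, -0.3]
finger_gap: 0.0588
grip_force: 32.6
```

Request:
servo_tool --pt "0 0 0.2 0" --pt "0 0 0 0"

```text
time: 8.1
ee_pos: [0.4391, -0.3475, 0.0432]
eef_rot: [3.142, -0.0, 2.998]
ft_force: [0.1, 0.0, -0.2]
finger_gap: 0.0583
grip_force: 32.6
```

Request:
servo_tool --pt "0 0 0.2 0" --pt "0 0 0 0"

```text
time: 8.35
ee_pos: [0.439, -0.3475, 0.0412]
eef_rot: [3.142, -0.0, 2.998]
ft_force: [-0.1, -0.5, -1.7]
finger_gap: 0.0584
grip_force: 32.6
```

Request:
servo_tool --pt "0 0 0.15 0" --pt "0 0 0 0"

```text
time: 8.6
ee_pos: [0.4391, -0.3475, 0.0397]
eef_rot: [3.141, -0.0, 2.998]
ft_force: [-0.5, 0.8, -1.0]
finger_gap: 0.0586
grip_force: 32.6
```

Request:
servo_tool --pt "0 0 0.15 0" --pt "0 0 0 0"

```text
time: 8.85
ee_pos: [0.4391, -0.3475, 0.0382]
eef_rot: [3.141, -0.0, 2.998]
ft_force: [0.8, -0.3, -0.2]
finger_gap: 0.0588
grip_force: 32.6
```

Request:
servo_tool --pt "0 0 0.15 0" --pt "0 0 0 0"

```text
time: 9.1
ee_pos: [0.4391, -0.3475, 0.0367]
eef_rot: [3.141, -0.0, 2.998]
ft_force: [0.5, -0.5, 0.1]
finger_gap: 0.0585
grip_force: 32.6
```

Request:
servo_tool --pt "0 0 0.15 0" --pt "0 0 0 0"

```text
time: 9.35
ee_pos: [0.4391, -0.3475, 0.0352]
eef_rot: [3.142, -0.0, 2.998]
ft_force: [-0.1, 0.6, 0.0]
finger_gap: 0.0588
grip_force: 32.6
```

Request:
servo_tool --pt "0 0 0.15 0" --pt "0 0 0 0"

```text
time: 9.6
ee_pos: [0.4391, -0.3475, 0.0337]
eef_rot: [3.141, -0.0, 2.998]
ft_force: [-0.7, -0.7, -0.0]
finger_gap: 0.0586
grip_force: 32.6
```

Request:
servo_tool --pt "0 0 0.1 0" --pt "0 0 0 0"

```text
time: 9.85
ee_pos: [0.4391, -0.3475, 0.0327]
eef_rot: [3.142, -0.0, 2.998]
ft_force: [-0.7, -0.1, -0.2]
finger_gap: 0.0583
grip_force: 32.6
```

Request:
servo_tool --pt "0 0 0.1 0" --pt "0 0 0 0"

```text
time: 10.1
ee_pos: [0.4393, -0.3476, 0.032]
eef_rot: [-3.141, 0.0, 2.998]
ft_force: [-0.4, 0.1, 2.0]
finger_gap: 0.0587
grip_force: 32.7
```

Request:
servo_tool --pt "0 0 0.1 0" --pt "0 0 0 0"

```text
time: 10.35
ee_pos: [0.4392, -0.3476, 0.0319]
eef_rot: [-3.141, 0.0, 2.999]
ft_force: [-2.1, 2.0, 7.5]
finger_gap: 0.0585
grip_force: 33.3
```

Request:
servo_tool --pt "0 0 0.1 0" --pt "0 0 0 0"

```text
time: 10.6
ee_pos: [0.4393, -0.3476, 0.0319]
eef_rot: [-3.141, 0.0, 2.999]
ft_force: [-3.5, 2.5, 13.0]
finger_gap: 0.0587
grip_force: 33.8
```

Request:
servo_tool --pt "0 0 -0.15 0" --pt "0 0 0 0"

```text
time: 10.85
ee_pos: [0.4394, -0.3476, 0.032]
eef_rot: [-3.141, 0.001, 2.999]
ft_force: [-1.6, 3.3, 6.8]
finger_gap: 0.0589
grip_force: 33.2
```

Request:
servo_tool --pt "0 0 0 0" --pt "0 0 0 0" --pt "0 0 0 0" --pt "0 0 0 0" --gripper 0.65

```text
time: 11.35
ee_pos: [0.4391, -0.3475, 0.0311]
eef_rot: [3.142, -0.0, 2.998]
ft_force: [0.7, -0.7, 0.2]
finger_gap: 0.0703
grip_force: 0.0
```

Request:
servo_tool --pt "0 0 -2 0" --pt "0 0 -4 0" --pt "0 0 -5 0" --pt "0 0 0 0"

```text
time: 11.85
ee_pos: [0.4418, -0.3489, 0.1459]
eef_rot: [-3.138, 0.009, 2.999]
ft_force: [0.1, 0.3, -0.9]
finger_gap: 0.0701
grip_force: 0.0
```

```bash
python3 -c "
from h import *
go(.4152,-.1562,.001,.29)
a=eyes.grab_frame('scene')[150:250,280:400]
cv2.imwrite('pics/d.png',cv2.resize(a[:,:,::-1],None,fx=4,fy=4,interpolation=2))"
```

```text
now [ 0.4418 -0.3489  0.1459] [-3.138  0.009  2.999] shift cm [ 5.5  18.75 14.37] turn -0.432
```

View pics/d.png

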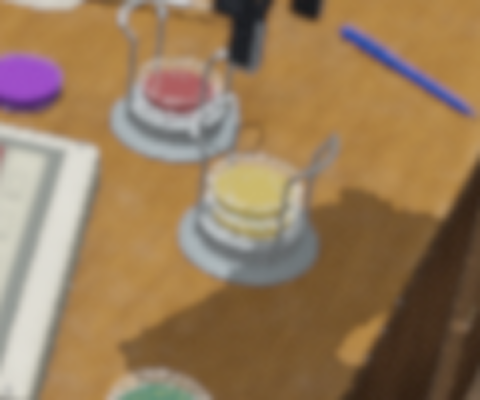

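The yellow dish lies flat in its rack (crop (255,190)). Green next.

Request:
servo_tool --pt "0 0 0 -0.144" --pt "0 0 0 -0.144" --pt "0 0 0 -0.144" --pt "-0.8 4.8 0 0" --pt "-0.8 4.8 0 0"

```text
time: 12.52
ee_pos: [0.4259, -0.2499, 0.1395]
eef_rot: [3.14, -0.003, -2.855]
ft_force: [1.8, 0.9, 0.1]
finger_gap: 0.0703
grip_force: 0.0
```

Request:
servo_tool --pt "-0.8 4.8 0 0" --pt "-0.8 4.6 2 0" --pt "0 0 5 0" --pt "0 0 2.5 0" --pt "0 0 0 0"

```text
time: 13.15
ee_pos: [0.4134, -0.1561, 0.044]
eef_rot: [3.139, -0.007, -2.853]
ft_force: [0.1, 0.6, 0.4]
finger_gap: 0.0711
grip_force: 0.0
```

Request:
servo_tool --pt "0 0 0 0" --pt "0 0 0 0"

```text
time: 13.4
ee_pos: [0.4165, -0.1565, 0.0473]
eef_rot: [-3.141, 0.002, -2.853]
ft_force: [0.6, -0.4, -0.7]
finger_gap: 0.0703
grip_force: 0.0
```

```bash
python3 -c "
from h import *
go(.4152,-.1562,.000,.29)"
```

```text
now [ 0.4165 -0.1565  0.0473] [-3.141e+00  2.000e-03 -2.853e+00] shift cm [0.13 0.07 4.73] turn -0.001
```

Request:
servo_tool --pt "0 0.05 2 0" --pt "0 0 1.5 0" --pt "0 0 0.8 0" --pt "0 0 0.3 0" --pt "0 0 0 0"

```text
time: 14.02
ee_pos: [0.4159, -0.1559, 0.0007]
eef_rot: [-3.141, 0.001, -2.853]
ft_force: [-0.6, -0.1, 0.4]
finger_gap: 0.0708
grip_force: 0.0
```

Request:
servo_tool --pt "0 0 0 0" --pt "0 0 0 0"

```text
time: 14.28
ee_pos: [0.4158, -0.1558, 0.0007]
eef_rot: [-3.141, 0.001, -2.853]
ft_force: [-0.2, 0.6, 0.1]
finger_gap: 0.0706
grip_force: 0.0
```

```bash
python3 -c "
from h import *
go(.4152,-.1562,.000,.29)"
```

```text
now [ 0.4158 -0.1558  0.0007] [-3.141e+00  1.000e-03 -2.853e+00] shift cm [ 0.07 -0.02  0.07] turn -0.001
```

Request:
servo_tool --pt "0.05 0 0 0" --pt "0 0 0 0" --pt "0 0 0 0" --pt "0 0 0 0" --gripper 0.3

```text
time: 14.78
ee_pos: [0.4155, -0.1559, 0.0009]
eef_rot: [-3.141, 0.001, -2.852]
ft_force: [-1.8, 0.7, 5.9]
finger_gap: 0.0587
grip_force: 31.5
```

Request:
servo_tool --pt "0 0 -2 0" --pt "0 0 -4 0" --pt "0 0 -5 0" --pt "0 0 -1.5 0" --pt "0 0 0 0"

```text
time: 15.4
ee_pos: [0.4156, -0.1559, 0.1263]
eef_rot: [-3.141, 0.003, -2.853]
ft_force: [0.1, -0.3, -1.7]
finger_gap: 0.0586
grip_force: 32.6
```

Request:
servo_tool --pt "-2.5 4.1 0 0" --pt "-2.9 4.8 0 0" --pt "-2.9 4.8 0 0" --pt "-2.9 4.8 0 0" --pt "-2.5 4.1 0 0"

```text
time: 16.02
ee_pos: [0.4814, 0.1013, 0.1235]
eef_rot: [-3.141, -0.003, -2.852]
ft_force: [1.1, -0.3, -0.6]
finger_gap: 0.0588
grip_force: 32.6
```

Request:
servo_tool --pt "-2.0 3.3 0 0" --pt "0 0 0 0" --pt "0 0 0 0" --pt "0 0 0 0" --pt "0 0 0 0"

```text
time: 16.65
ee_pos: [0.4916, 0.1361, 0.1252]
eef_rot: [-3.142, -0.0, -2.854]
ft_force: [-1.1, -0.5, 0.2]
finger_gap: 0.0582
grip_force: 32.6
```

```bash
python3 -c "
from h import *
go(.4946,.1442,.06,.29)
for z in (.031,.036):print(at('top',(159.3,226.3),z))"
```

```text
now [0.4916 0.1361 0.1252] [-3.142 -0.    -2.854] shift cm [-0.52  0.69  6.52] turn -0.003
[0.4938 0.145  0.031 ]
[0.493  0.1439 0.036 ]
```

Request:
servo_tool --pt "-0.45 0.7 0 0" --pt "0 0 2 0" --pt "0 0 2 0" --pt "0 0 0 0" --pt "0 0 0 0"

```text
time: 17.27
ee_pos: [0.4948, 0.1454, 0.086]
eef_rot: [3.142, 0.001, -2.852]
ft_force: [-1.3, -0.1, -0.4]
finger_gap: 0.0587
grip_force: 32.6
```

Request:
servo_tool --pt "0 0 0.8 0" --pt "0 0 0.7 0" --pt "0 0 0 0" --pt "0 0 0 0"

```text
time: 17.77
ee_pos: [0.4942, 0.145, 0.0703]
eef_rot: [-3.141, -0.0, -2.853]
ft_force: [-0.0, 0.7, -0.8]
finger_gap: 0.0584
grip_force: 32.6
```

```bash
python3 -c "
from h import *
go(.4938,.1440,.06,.29)
a=eyes.grab_frame('scene')[250:370,150:290]
cv2.imwrite('pics/e.png',cv2.resize(a[:,:,::-1],None,fx=4,fy=4,interpolation=2))"
```

```text
now [0.4942 0.145  0.0703] [-3.141 -0.    -2.853] shift cm [ 0.07 -0.09  1.03] turn -0.001
```

View pics/e.png

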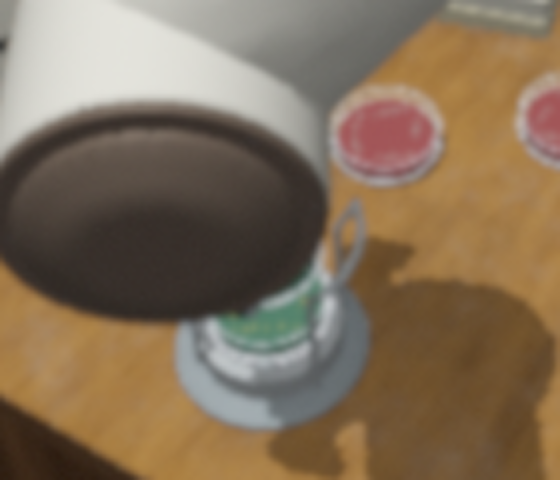

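The arm hides most of the green rack, but the forces show no contact. I'll go on by feel.

Request:
servo_tool --pt "0.05 -0.05 0.7 0" --pt "0 0 0.7 0" --pt "0 0 0.3 0" --pt "0 0 0 0" --pt "0 0 0 0"

```text
time: 18.45
ee_pos: [0.494, 0.1445, 0.0534]
eef_rot: [3.142, 0.0, -2.853]
ft_force: [-0.3, 0.2, -0.1]
finger_gap: 0.0581
grip_force: 32.6
```

Request:
servo_tool --pt "0 0 0.2 0" --pt "0 0 0.2 0" --pt "0 0 0 0"

```text
time: 18.82
ee_pos: [0.4937, 0.1443, 0.0491]
eef_rot: [-3.141, -0.0, -2.853]
ft_force: [-0.2, 0.5, 0.1]
finger_gap: 0.0584
grip_force: 32.6
```

Request:
servo_tool --pt "0 0 0.2 0" --pt "0 0 0 0"

```text
time: 19.08
ee_pos: [0.4937, 0.1443, 0.0471]
eef_rot: [-3.142, -0.0, -2.853]
ft_force: [0.3, 0.3, -0.7]
finger_gap: 0.0584
grip_force: 32.6
```

Request:
servo_tool --pt "0 0 0.15 0" --pt "0 0 0 0"

```text
time: 19.32
ee_pos: [0.4937, 0.1444, 0.0457]
eef_rot: [-3.142, -0.0, -2.853]
ft_force: [0.4, -0.3, -0.4]
finger_gap: 0.0588
grip_force: 32.6
```

Request:
servo_tool --pt "0 0 0.12 0" --pt "0 0 0 0"

```text
time: 19.58
ee_pos: [0.4938, 0.1444, 0.0445]
eef_rot: [-3.142, -0.0, -2.853]
ft_force: [-0.6, -0.4, -0.1]
finger_gap: 0.0583
grip_force: 32.6
```

Request:
servo_tool --pt "0 0 0.12 0" --pt "0 0 0 0"

```text
time: 19.82
ee_pos: [0.4938, 0.1444, 0.0433]
eef_rot: [-3.142, -0.0, -2.853]
ft_force: [-0.9, 0.7, -0.7]
finger_gap: 0.0581
grip_force: 32.6
```

Request:
servo_tool --pt "0 0 0.12 0" --pt "0 0 0 0"

```text
time: 20.08
ee_pos: [0.4939, 0.1445, 0.043]
eef_rot: [-3.141, 0.0, -2.852]
ft_force: [-2.2, -0.8, 6.6]
finger_gap: 0.0585
grip_force: 33.1
```

Request:
servo_tool --pt "0 0 0.12 0" --pt "0 0 0 0"

```text
time: 20.32
ee_pos: [0.4939, 0.1444, 0.0429]
eef_rot: [-3.141, 0.0, -2.852]
ft_force: [-5.6, -0.1, 13.1]
finger_gap: 0.058
grip_force: 33.9
```

Request:
servo_tool --pt "0 0 -0.15 0" --pt "0 0 0 0"

```text
time: 20.58
ee_pos: [0.4941, 0.1446, 0.043]
eef_rot: [3.142, 0.001, -2.853]
ft_force: [-1.9, 0.7, 5.5]
finger_gap: 0.0588
grip_force: 33.2
```

Request:
servo_tool --pt "0 0 0 0" --pt "0 0 0 0" --pt "0 0 0 0" --pt "0 0 0 0" --gripper 0.65

```text
time: 21.08
ee_pos: [0.4938, 0.1444, 0.0423]
eef_rot: [-3.142, -0.0, -2.853]
ft_force: [-0.3, 0.3, 0.8]
finger_gap: 0.0705
grip_force: 0.0
```

Request:
servo_tool --pt "0 0 -2 0" --pt "0 0 -4 0" --pt "0 0 -4.5 0" --pt "0 0 0 0" --pt "0 0 0 0"

```text
time: 21.7
ee_pos: [0.4933, 0.1442, 0.1471]
eef_rot: [3.141, -0.001, -2.853]
ft_force: [-0.4, 0.5, -1.0]
finger_gap: 0.0707
grip_force: 0.0
```

```bash
python3 -c "
from h import *
go(.514,.0092,.001,-.129)"
```

```text
now [0.4933 0.1442 0.1471] [ 3.141e+00 -1.000e-03 -2.853e+00] shift cm [  1.84 -13.54  14.61] turn 0.417
```

Request:
servo_tool --pt "0 0 0 0.139" --pt "0 0 0 0.139" --pt "0 0 0 0.139" --pt "-1.25 -4.4 0 0" --pt "-1.25 -4.4 0 0"

```text
time: 22.32
ee_pos: [0.5065, 0.053, 0.1458]
eef_rot: [-3.14, -0.003, 3.015]
ft_force: [0.6, 0.0, 0.1]
finger_gap: 0.071
grip_force: 0.0
```

Request:
servo_tool --pt "-1.25 -4.3 0 0" --pt "0 0 4 0" --pt "0 0 5 0" --pt "0 0 0 0" --pt "0 0 0 0"

```text
time: 22.95
ee_pos: [0.5149, 0.0099, 0.0581]
eef_rot: [-3.141, 0.0, 3.014]
ft_force: [0.2, -0.2, 0.3]
finger_gap: 0.0705
grip_force: 0.0
```

Request:
servo_tool --pt "0 0 0 0" --pt "0 0 0 0"

```text
time: 23.2
ee_pos: [0.5151, 0.0101, 0.059]
eef_rot: [3.14, 0.003, 3.014]
ft_force: [-0.0, 0.4, 0.4]
finger_gap: 0.0706
grip_force: 0.0
```

```bash
python3 -c "
from h import *
go(.514,.0092,.000,-.129)
a=eyes.grab_frame('scene')[200:350,160:360]
cv2.imwrite('pics/f.png',cv2.resize(a[:,:,::-1],None,fx=3,fy=3,interpolation=2))"
```

```text
now [0.5151 0.0101 0.059 ] [3.140e+00 3.000e-03 3.014e+00] shift cm [ 0.12 -0.11  5.9 ] turn 0.001
```

View pics/f.png

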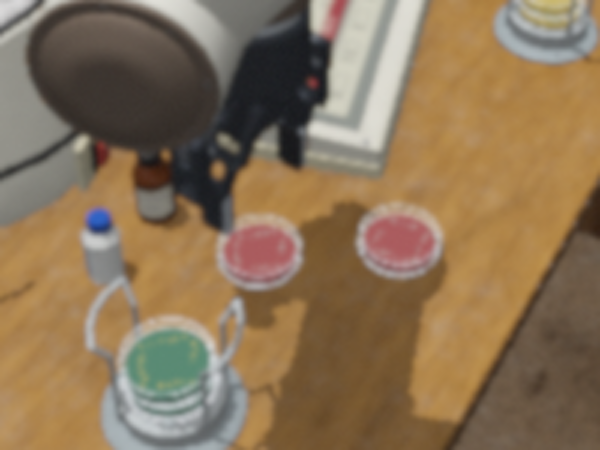

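Green is seated. The gripper is over red dish a, clear of the dropper at crop (153,190).

Request:
servo_tool --pt "0.05 -0.1 2.5 0" --pt "0 0 2 0" --pt "0 0 0.9 0" --pt "0 0 0.3 0" --pt "0 0 0 0"

```text
time: 23.88
ee_pos: [0.5141, 0.0089, 0.001]
eef_rot: [3.141, 0.001, 3.014]
ft_force: [-0.1, -0.1, -0.0]
finger_gap: 0.0702
grip_force: 0.0
```

Request:
servo_tool --pt "0 0 0 0" --pt "0 0 0 0"

```text
time: 24.12
ee_pos: [0.514, 0.0089, 0.001]
eef_rot: [3.141, 0.001, 3.013]
ft_force: [0.3, 0.3, -0.4]
finger_gap: 0.0706
grip_force: 0.0
```

```bash
python3 -c "
from h import *
go(.514,.0092,.000,-.129)"
```

```text
now [0.514  0.0089 0.001 ] [3.141e+00 1.000e-03 3.013e+00] shift cm [0.   0.03 0.1 ] turn 0.001
```

Request:
servo_tool --pt "0 0 0 0" --pt "0 0 0 0" --pt "0 0 0 0" --pt "0 0 0 0" --gripper 0.3

```text
time: 24.62
ee_pos: [0.5139, 0.0088, 0.0012]
eef_rot: [3.141, 0.001, 3.014]
ft_force: [-2.0, 0.3, 5.1]
finger_gap: 0.0588
grip_force: 31.5
```

Request:
servo_tool --pt "0 0 -2 0" --pt "0 0 -4 0" --pt "0 0 -5 0" --pt "0 0 -4 0" --pt "0 0 -1 0"

```text
time: 25.25
ee_pos: [0.515, 0.0091, 0.1634]
eef_rot: [3.139, 0.005, 3.014]
ft_force: [-0.2, -0.4, -0.9]
finger_gap: 0.0585
grip_force: 32.4
```

Request:
servo_tool --pt "-0.8 -4.5 0 0" --pt "-1.0 -5.6 0 0" --pt "-1.0 -5.6 0 0" --pt "-1.0 -5.6 0 0" --pt "-1.0 -5.6 0 0"

```text
time: 25.88
ee_pos: [0.5261, -0.2657, 0.159]
eef_rot: [3.141, -0.002, 3.013]
ft_force: [0.3, -0.6, 0.1]
finger_gap: 0.0585
grip_force: 32.5
```

Request:
servo_tool --pt "-1.0 -5.6 0 0" --pt "-1.0 -5.6 0 0" --pt "-0.7 -3.9 0 0" --pt "-0.5 -2.6 0 0" --pt "0 0 0 0"

```text
time: 26.5
ee_pos: [0.5348, -0.4451, 0.1578]
eef_rot: [3.14, -0.003, 3.01]
ft_force: [0.3, 0.7, -0.2]
finger_gap: 0.0586
grip_force: 32.5
```

Request:
servo_tool --pt "0 0 0 0" --pt "0 0 0 0" --pt "0 0 0 0"

```text
time: 26.88
ee_pos: [0.5362, -0.4429, 0.1608]
eef_rot: [-3.142, 0.0, 3.015]
ft_force: [0.1, -0.3, -1.1]
finger_gap: 0.0584
grip_force: 32.5
```

```bash
python3 -c "
from h import *
go(.5372,-.447,.07,-.129)
for z in(.03,.034,.038):print(at('top',(380.7,208.6),z))"
```

```text
now [ 0.5362 -0.4429  0.1608] [-3.142  0.     3.015] shift cm [-0.14 -0.39  9.08] turn 0.002
[ 0.5366 -0.4484  0.03  ]
[ 0.5359 -0.4475  0.034 ]
[ 0.5352 -0.4466  0.038 ]
```

Request:
servo_tool --pt "-0.05 -0.4 2 0" --pt "0 0 4 0" --pt "0 0 1.5 0" --pt "0 0 0 0" --pt "0 0 0 0"

```text
time: 27.5
ee_pos: [0.5368, -0.4485, 0.0869]
eef_rot: [-3.14, 0.002, 3.014]
ft_force: [0.4, 0.3, 0.7]
finger_gap: 0.0585
grip_force: 32.5
```

Request:
servo_tool --pt "0 0 0.6 0" --pt "0 0 0.6 0" --pt "0 0 0 0" --pt "0 0 0 0"

```text
time: 28.0
ee_pos: [0.536, -0.4479, 0.0736]
eef_rot: [-3.141, 0.0, 3.014]
ft_force: [-0.4, -0.3, 0.6]
finger_gap: 0.0585
grip_force: 32.5
```

```bash
python3 -c "
from h import *
go(.5363,-.4472,.06,-.129)
a=eyes.grab_frame('scene')[120:220,270:390]
cv2.imwrite('pics/g.png',cv2.resize(a[:,:,::-1],None,fx=4,fy=4,interpolation=2))"
```

```text
now [ 0.536  -0.4479  0.0736] [-3.141  0.     3.014] shift cm [-0.02  0.07  1.36] turn 0.001
```

View pics/g.png

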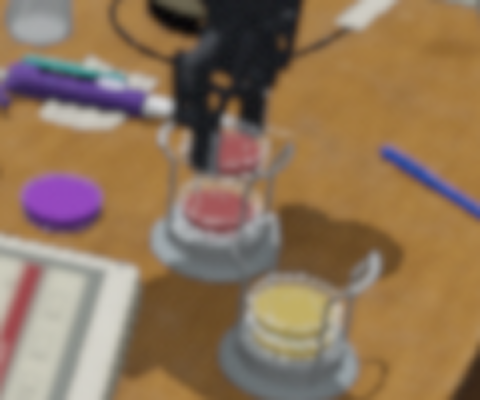

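The red dish is entering the red rack between the wires (crop (235,155)), with the stack below at (218,210). Lowering it now.

Request:
servo_tool --pt "0 0.05 0.7 0" --pt "0 0 0.7 0" --pt "0 0 0.6 0" --pt "0 0 0 0" --pt "0 0 0 0"

```text
time: 28.68
ee_pos: [0.5361, -0.4475, 0.0536]
eef_rot: [-3.141, 0.0, 3.014]
ft_force: [-0.6, 0.4, -0.0]
finger_gap: 0.0584
grip_force: 32.5
```

Request:
servo_tool --pt "0 0 0.3 0" --pt "0 0 0.3 0" --pt "0 0 0 0"

```text
time: 29.05
ee_pos: [0.5358, -0.4472, 0.0471]
eef_rot: [3.141, -0.001, 3.013]
ft_force: [0.5, 0.1, 0.3]
finger_gap: 0.0586
grip_force: 32.5
```

Request:
servo_tool --pt "0 0 0.15 0" --pt "0 0 0 0"

```text
time: 29.3
ee_pos: [0.536, -0.4473, 0.0459]
eef_rot: [3.142, -0.0, 3.013]
ft_force: [0.5, -0.0, -0.5]
finger_gap: 0.0582
grip_force: 32.5
```

Request:
servo_tool --pt "0 0 0.12 0" --pt "0 0 0 0"

```text
time: 29.55
ee_pos: [0.536, -0.4473, 0.0447]
eef_rot: [3.142, -0.0, 3.013]
ft_force: [-0.5, -0.1, 0.0]
finger_gap: 0.0583
grip_force: 32.5
```

Request:
servo_tool --pt "0 0 0.12 0" --pt "0 0 0 0"

```text
time: 29.8
ee_pos: [0.5359, -0.4473, 0.0435]
eef_rot: [3.141, -0.0, 3.013]
ft_force: [0.2, -0.2, -0.8]
finger_gap: 0.0586
grip_force: 32.5
```

Request:
servo_tool --pt "0 0 0.12 0" --pt "0 0 0 0"

```text
time: 30.05
ee_pos: [0.5359, -0.4473, 0.0423]
eef_rot: [3.141, -0.0, 3.013]
ft_force: [-1.0, -0.3, 0.5]
finger_gap: 0.0582
grip_force: 32.5
```

Request:
servo_tool --pt "0 0 0.12 0" --pt "0 0 0 0"

```text
time: 30.3
ee_pos: [0.5359, -0.4473, 0.041]
eef_rot: [3.141, -0.0, 3.013]
ft_force: [0.4, 0.6, 0.3]
finger_gap: 0.0581
grip_force: 32.5
```

Request:
servo_tool --pt "0 0 0.12 0" --pt "0 0 0 0"

```text
time: 30.55
ee_pos: [0.5361, -0.4474, 0.0402]
eef_rot: [-3.141, 0.0, 3.013]
ft_force: [-0.1, 0.9, -0.3]
finger_gap: 0.0586
grip_force: 32.6
```

Request:
servo_tool --pt "0 0 0.12 0" --pt "0 0 0 0"

```text
time: 30.8
ee_pos: [0.5361, -0.4474, 0.0401]
eef_rot: [-3.141, 0.0, 3.014]
ft_force: [-1.8, 1.5, 5.1]
finger_gap: 0.0584
grip_force: 33.0
```

Request:
servo_tool --pt "0 0 -0.1 0" --pt "0 0 0 0"

```text
time: 31.05
ee_pos: [0.5361, -0.4474, 0.0401]
eef_rot: [-3.141, 0.0, 3.013]
ft_force: [-1.0, 1.6, 4.0]
finger_gap: 0.0584
grip_force: 32.8
```

Request:
servo_tool --pt "0 0 0 0" --pt "0 0 0 0" --pt "0 0 0 0" --pt "0 0 0 0" --gripper 0.65

```text
time: 31.55
ee_pos: [0.5359, -0.4473, 0.0396]
eef_rot: [3.141, -0.0, 3.013]
ft_force: [-0.2, -0.3, 0.1]
finger_gap: 0.0706
grip_force: 0.0
```

Request:
servo_tool --pt "0 0 -2 0" --pt "0 0 -4 0" --pt "0 0 -5 0" --pt "0 0 0 0"

```text
time: 32.05
ee_pos: [0.5388, -0.4494, 0.1577]
eef_rot: [-3.135, 0.012, 3.014]
ft_force: [0.2, -0.4, -0.7]
finger_gap: 0.0709
grip_force: 0.0
```

Request:
servo_tool --pt "1.5 3.8 0 0" --pt "1.9 4.8 0 0" --pt "2.1 5.2 0 0" --pt "2.1 5.2 0 0" --pt "2.1 5.2 0 0"

```text
time: 32.67
ee_pos: [0.4702, -0.1934, 0.1504]
eef_rot: [3.142, 0.001, 3.013]
ft_force: [0.7, 1.1, 0.6]
finger_gap: 0.0704
grip_force: 0.0
```

Request:
servo_tool --pt "2.1 5.2 0 0" --pt "2.0 4.8 0 0" --pt "1.5 3.7 0 0" --pt "0 0 4 0" --pt "0 0 4 0"

```text
time: 33.3
ee_pos: [0.4334, -0.051, 0.0702]
eef_rot: [3.14, 0.004, 3.015]
ft_force: [0.7, 0.3, -0.2]
finger_gap: 0.0706
grip_force: 0.0
```

Request:
servo_tool --pt "0 0 0 0" --pt "0 0 0 0" --pt "0 0 0 0"

```text
time: 33.67
ee_pos: [0.434, -0.0518, 0.0714]
eef_rot: [3.14, 0.004, 3.013]
ft_force: [0.7, 0.5, -0.2]
finger_gap: 0.0706
grip_force: 0.0
```

```bash
python3 -c "
from h import *
go(.4329,-.0516,.001,-.129)
a=eyes.grab_frame('scene')[120:320,240:440]
cv2.imwrite('pics/i.png',cv2.resize(a[:,:,::-1],None,fx=3,fy=3,interpolation=2))"
```

```text
now [ 0.434  -0.0518  0.0714] [3.14  0.004 3.013] shift cm [ 0.14 -0.    7.04] turn 0.001
```

View pics/i.png

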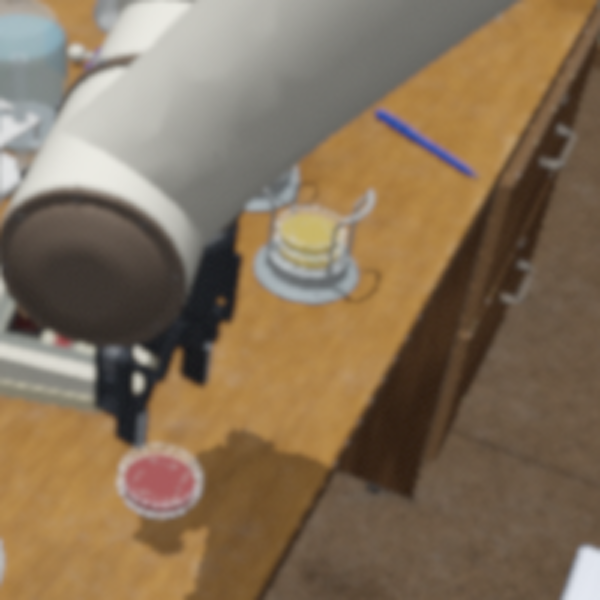

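The gripper is above red dish b (crop (160,478)), and the yellow rack is still fine.

Request:
servo_tool --pt "0.05 0 3 0" --pt "0 0 2.5 0" --pt "0 0 1.1 0" --pt "0 0 0.4 0" --pt "0 0 0 0"

```text
time: 34.35
ee_pos: [0.4328, -0.0517, 0.0003]
eef_rot: [3.141, 0.001, 3.014]
ft_force: [-0.2, -0.0, 0.0]
finger_gap: 0.0703
grip_force: 0.0
```

Request:
servo_tool --pt "0 0 0 0" --pt "0 0 0 0"

```text
time: 34.6
ee_pos: [0.4326, -0.0517, 0.0003]
eef_rot: [3.141, 0.001, 3.013]
ft_force: [0.4, 0.2, -0.2]
finger_gap: 0.0704
grip_force: 0.0
```

```bash
python3 -c "
from h import *
go(.4329,-.0516,.001,-.129)"
```

```text
now [ 4.326e-01 -5.170e-02  3.000e-04] [3.141e+00 1.000e-03 3.013e+00] shift cm [-0.03  0.02 -0.07] turn 0.001
```

Request:
servo_tool --pt "0 0 0 0" --pt "0 0 0 0" --pt "0 0 0 0" --pt "0 0 0 0" --gripper 0.3

```text
time: 35.1
ee_pos: [0.4325, -0.0518, 0.0006]
eef_rot: [3.141, 0.001, 3.014]
ft_force: [-1.4, 0.6, 6.2]
finger_gap: 0.0583
grip_force: 30.9
```

Request:
servo_tool --pt "0 0 -2 0" --pt "0 0 -4 0" --pt "0 0 -5 0" --pt "0 0 -4 0" --pt "0 0 -1 0"

```text
time: 35.72
ee_pos: [0.4335, -0.0516, 0.1626]
eef_rot: [3.14, 0.006, 3.014]
ft_force: [0.4, -0.6, -0.5]
finger_gap: 0.0582
grip_force: 32.7
```

Request:
servo_tool --pt "-1.5 -3.7 0 0" --pt "-2.0 -4.8 0 0" --pt "-2.1 -5.2 0 0" --pt "-2.1 -5.2 0 0" --pt "-2.1 -5.2 0 0"

```text
time: 36.35
ee_pos: [0.4982, -0.3049, 0.1583]
eef_rot: [3.141, -0.002, 3.013]
ft_force: [0.6, 0.6, -0.7]
finger_gap: 0.0584
grip_force: 32.7
```

Request:
servo_tool --pt "-2.1 -5.2 0 0" --pt "-2.0 -4.8 0 0" --pt "-1.4 -3.8 0 0" --pt "0 0 0 0" --pt "0 0 0 0"

```text
time: 36.98
ee_pos: [0.5347, -0.4465, 0.1581]
eef_rot: [3.14, -0.003, 3.013]
ft_force: [-0.5, -0.8, 0.6]
finger_gap: 0.0584
grip_force: 32.7
```

Request:
servo_tool --pt "0 0 0 0" --pt "0 0 0 0"

```text
time: 37.22
ee_pos: [0.5357, -0.4463, 0.1603]
eef_rot: [3.142, 0.0, 3.015]
ft_force: [0.4, 0.3, -1.5]
finger_gap: 0.0585
grip_force: 32.7
```

```bash
python3 -c "
from h import *
go(.536,-.4473,.07,-.129)"
```

```text
now [ 0.5357 -0.4463  0.1603] [3.142 0.    3.015] shift cm [-0.04 -0.1   9.03] turn 0.002
```

Request:
servo_tool --pt "0 -0.1 2 0" --pt "0 0 4 0" --pt "0 0 1.3 0" --pt "0 0 0 0" --pt "0 0 0 0"

```text
time: 37.85
ee_pos: [0.5365, -0.4488, 0.0887]
eef_rot: [-3.14, 0.003, 3.014]
ft_force: [0.1, -0.7, -0.1]
finger_gap: 0.0586
grip_force: 32.7
```

Request:
servo_tool --pt "0 0 0.6 0" --pt "0 0 0.6 0" --pt "0 0 0 0" --pt "0 0 0 0"

```text
time: 38.35
ee_pos: [0.5354, -0.4484, 0.0748]
eef_rot: [-3.141, -0.0, 3.013]
ft_force: [-0.4, 0.1, -0.8]
finger_gap: 0.0583
grip_force: 32.7
```

```bash
python3 -c "
from h import *
go(.536,-.4473,.06,-.129)"
```

```text
now [ 0.5354 -0.4484  0.0748] [-3.141 -0.     3.013] shift cm [-0.05  0.11  1.48] turn 0.001
```

Request:
servo_tool --pt "-0.05 0.1 0.5 0" --pt "0 0 0.5 0" --pt "0 0 0 0" --pt "0 0 0 0"

```text
time: 38.85
ee_pos: [0.5361, -0.4474, 0.0647]
eef_rot: [-3.142, -0.0, 3.013]
ft_force: [0.7, 0.1, -0.3]
finger_gap: 0.0587
grip_force: 32.7
```

Request:
servo_tool --pt "0 0 0.3 0" --pt "0 0 0.2 0" --pt "0 0 0 0"

```text
time: 39.22
ee_pos: [0.5359, -0.4473, 0.0595]
eef_rot: [3.141, -0.0, 3.013]
ft_force: [0.0, 0.2, 0.2]
finger_gap: 0.0581
grip_force: 32.7
```

Request:
servo_tool --pt "0 0 0.12 0" --pt "0 0 0 0"

```text
time: 39.48
ee_pos: [0.536, -0.4473, 0.0585]
eef_rot: [3.142, -0.0, 3.013]
ft_force: [-0.1, -0.7, 0.1]
finger_gap: 0.0584
grip_force: 32.7
```

Request:
servo_tool --pt "0 0 0.12 0" --pt "0 0 0 0"

```text
time: 39.72
ee_pos: [0.5359, -0.4473, 0.0573]
eef_rot: [3.141, -0.0, 3.013]
ft_force: [-0.1, -0.3, -1.3]
finger_gap: 0.0584
grip_force: 32.7
```

Request:
servo_tool --pt "0 0 0.12 0" --pt "0 0 0 0"

```text
time: 39.98
ee_pos: [0.5359, -0.4473, 0.0561]
eef_rot: [3.141, -0.0, 3.013]
ft_force: [0.4, -0.6, -0.3]
finger_gap: 0.0584
grip_force: 32.7
```

Request:
servo_tool --pt "0 0 0.12 0" --pt "0 0 0 0"

```text
time: 40.22
ee_pos: [0.536, -0.4473, 0.0549]
eef_rot: [3.141, -0.0, 3.013]
ft_force: [0.3, -0.4, -0.8]
finger_gap: 0.0586
grip_force: 32.7
```

Request:
servo_tool --pt "0 0 0.1 0" --pt "0 0 0 0"

```text
time: 40.48
ee_pos: [0.5361, -0.4474, 0.0545]
eef_rot: [-3.141, 0.0, 3.014]
ft_force: [-1.4, 1.6, 3.5]
finger_gap: 0.0586
grip_force: 33.0
```

Request:
servo_tool --pt "0 0 0.1 0" --pt "0 0 0 0"

```text
time: 40.72
ee_pos: [0.5361, -0.4474, 0.0545]
eef_rot: [-3.141, 0.0, 3.014]
ft_force: [-1.1, 1.8, 6.5]
finger_gap: 0.0582
grip_force: 33.3
```

Contact is at 0.0545, exactly as expected. Releasing, retreating, and checking.

Request:
servo_tool --pt "0 0 -0.1 0" --pt "0 0 0 0"

```text
time: 40.98
ee_pos: [0.5361, -0.4474, 0.0545]
eef_rot: [-3.141, 0.0, 3.014]
ft_force: [-1.4, 1.1, 4.4]
finger_gap: 0.0584
grip_force: 33.0
```

Request:
servo_tool --pt "0 0 0 0" --pt "0 0 0 0" --pt "0 0 0 0" --pt "0 0 0 0" --gripper 0.65

```text
time: 41.48
ee_pos: [0.536, -0.4473, 0.0538]
eef_rot: [3.141, -0.0, 3.013]
ft_force: [-0.3, -0.6, -0.2]
finger_gap: 0.0706
grip_force: 0.0
```

Request:
servo_tool --pt "0 0 -2 0" --pt "0 0 -4 0" --pt "0 0 -5 0" --pt "0 0 -4 0" --pt "0 0 0 0"

```text
time: 42.1
ee_pos: [0.5377, -0.4486, 0.2092]
eef_rot: [-3.137, 0.008, 3.014]
ft_force: [0.2, 1.0, -0.6]
finger_gap: 0.0705
grip_force: 0.0
```

Request:
servo_tool --pt "3 -4 0 0" --pt "3 -4 0 0" --pt "3 -4 0 0" --pt "3 -2 0 0" --pt "0 0 0 0"

```text
time: 42.72
ee_pos: [0.3963, -0.5718, 0.2027]
eef_rot: [3.14, -0.002, 3.009]
ft_force: [-0.2, 0.4, -0.3]
finger_gap: 0.0706
grip_force: 0.0
```

```bash
python3 -c "
from h import *
t=eyes.grab_frame('top');s=eyes.grab_frame('scene')
def c(im,u,v,r=26): return cv2.resize(im[v-r:v+r,u-r:u+r],(260,260),interpolation=2)
cv2.imwrite('pics/z.png',np.vstack([np.hstack([c(t,160,224),c(t,345,244),c(t,380,206)]),np.hstack([c(s,217,320,38),c(s,343,198),c(s,323,168)])])[:,:,::-1])
for n,o in(('scene','brown_dropper'),('scene','white_vial'),('top','white_vial')):
  print(n,o,[(m['uv'],round(m['confidence'],2)) for m in eyes.masks_of(n,o)])"
```

```text
scene brown_dropper [([210.4, 262.4], 0.84), ([323.7, 163.6], 0.56)]
scene white_vial [([195.9, 280.5], 0.49)]
top white_vial [([189.3, 184.9], 0.68)]
```

View pics/z.png

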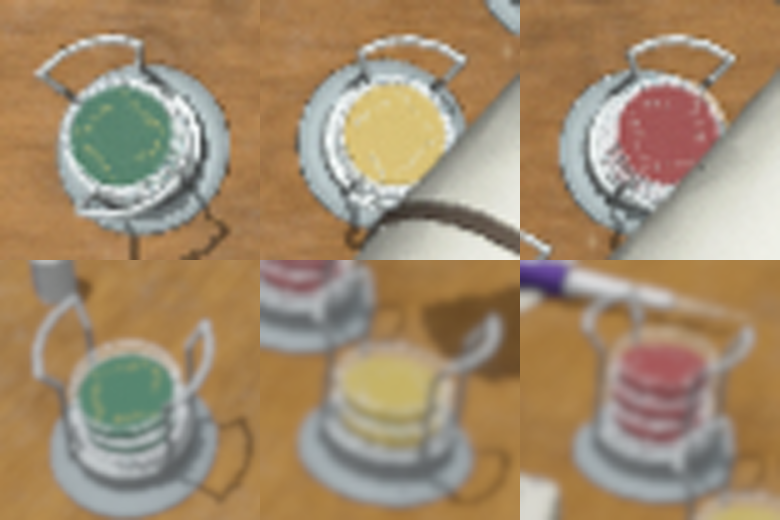

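The final views show all four dishes flat between the wires: green and yellow one up on their stacks, and two on red. The bottles haven't moved.

Request:
servo_tool --pt "0 0 0 0" --pt "0 0 0 0" --pt "0 0 0 0" --pt "0 0 0 0"

```text
time: 43.48
ee_pos: [0.3992, -0.5708, 0.204]
eef_rot: [-3.142, 0.0, 3.013]
ft_force: [0.8, 0.5, -0.5]
finger_gap: 0.0704
grip_force: 0.0
```

```bash
python3 -c "
from plant import robot
print(robot.finish_job())"
```

```text
the job is handed in; nothing more can be done
None
```

I put all four dishes back on the stacks of their own colour, each lowered until it rested before release. In the last pictures they look flat between the wires and both bottles appear unmoved; I handed the job in at about 43.5 s, and no verdict came back.

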